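# Pop open the touch-latch lid that a tin is lying on

### The job

A flat wax tin has been left lying on one of the two push-to-open lids of the low wooden sample chest. Without gripping or lifting it, gently push the tin sideways with the fingers until it lies wholly on the fixed strip between the two lids; then press down on the front of the lid it was lying on, at the brass ring, until the catch lets go, and let that lid spring ajar. Leave the other lid shut, the card tray lying on it where it is, and everything else on the table alone.

Things in the scene. Friction and masses are not known exactly. Their poses are not given: they have to be found in the camera images.
- chest: fixed low dark wooden chest, 130 (x) x 254 (y) x 60 mm. Origin: centre of underside; x to its back (hinges), front (-x) towards the robot, y to its left. On top: left lid (y +45 to +121 mm), fixed strip (y -45 to +45, whole depth, top at z 60), right lid (y -121 to -45), thin side walls outside. The lids' tops are at z 61; no raised edges, so things slide across
- lid_left (a joint): left (+y) lid, rad: 0 shut, positive open. 115 mm deep, 73 wide, 8 thick; hinge along its back edge, 59 mm behind the chest's centre. Pressed down about 3 to 4 mm at the ring (about 4 N; firm stop at 4.7 mm) its catch lets go; when the finger leaves, a soft spring lifts it to rest at about 0.35 rad, front edge 38 mm up. It does not latch again
- lid_right (a joint): angle of the right lid (-y side of the chest), rad; same make and behaviour as the left lid
- mark_left (a point): centre of the flat brass ring (18 mm across) inlaid near the front edge of the left lid's top, 45 mm in front of and 83 mm left of the chest's centre; the place to press. It may be covered by what lies on the lid; it moves with the lid
- mark_right (a point): the same ring on the right lid, 83 mm right of the chest's centre
- wax_tin: flat closed wax-melt tin, 61 (its x) x 88 (its y) x 22 mm, about 0.11 kg, loose; origin at the centre of its underside, z up. At the start it lies on one of the two lids, its long side roughly along the chest's x
- tin_corner0 (a point): lower corner of the tin at its own x -31, y -44 mm
- tin_corner1 (a point): lower corner of the tin at its own x -31, y +44 mm
- tin_corner2 (a point): lower corner of the tin at its own x +29, y +44 mm
- tin_corner3 (a point): lower corner of the tin at its own x +29, y -44 mm
- card_tray: bystander: clear tray with a stack of white cards, 65 (its x) x 92 (its y) x 19 mm, loose, lying on the other lid, which stays shut; origin at the centre of its underside
- tester_a: bystander: open tester candle in a glass, 67 mm wide, 74 mm tall, at the left of the table; origin at the centre of its underside
- tester_b: bystander: open tester candle in a glass, 67 mm wide, 74 mm tall, at the right front; origin at the centre of its underside
- jar_a: bystander: lidded candle jar, 69 mm wide, 82 mm tall, on the right; origin at the centre of its underside
- jar_b: bystander: lidded candle jar, 69 mm wide, 82 mm tall, farther right; origin at the centre of its underside
- cards_b: bystander: tray of white cards, 65 x 92 x 19 mm, lying on the table at the right; origin at the centre of its underside

How it is judged:
By the outcome, as a careful person would: the job done as asked, in the order asked, and still so for the second after the job is handed in, with the robot touching nothing.
It also fails if it takes over 38 s, if anything falls off the work surface, if the arm or the gripper's body presses on something with over 40 N, if the wrist force passes 120 N, or if a joint passes its speed limit or range.

### The arm

A 7-joint arm with a two-finger parallel gripper is mounted at the origin on a cart in front of the work surface, level with it; the furniture and walls round the work are solid. World frame = base frame: x ahead of the robot, y to its left, z up, the work surface at z = 0. Lengths are in m, angles in rad, forces in N, time in s.
With the tool pointing down it reaches from about 0.4 to 0.75 m from the base axis. Payload 19.5 kg.
Tool frame: the origin (TCP) lies on the centre line of the jaws, within the pads' length; the fingertips stand 14 mm ahead of it and the grasp point (between the pads) lies 5 mm behind it; z points along the fingers, y is the line along which they close (so a half turn about z gives the same grasp; the last joint's range is limited). The gripper opens to 85 mm and grips with 20 to 120 N. Pads are 22 mm wide; open, the fingers measure 114 mm over their backs; the gripper's body (76 mm by 85 mm) begins 54 mm behind the grasp point. The pads swing forward as they close: fully open they stand 13 mm farther back than shut.
Start: joints at [-1.31, 0.707, -0.028, 1.485, 0.022, 0.951, -0.075], TCP at [0.171, 0.549, 0.213] pointing down, gripper open.
Joint ranges: [-2.71, 2.71], [-0.32, 2.16], [-1.57, 1.52], [0, 2.45], [-1.46, 4.6], [0, 2.02], [-2.83, 2.83]. Speed limits (rad/s): [1.89, 1.89, 2.57, 2.57, 3.01, 3.01, 3.01].

### API

Orientations are given as a rotation vector (axis times angle).
In Python, from bench import ctrl gives the robot as it stands.
- The arm moves only by the tool send_rows, never from a script. Its argument "rows" is a list of rows, each a list of 7 numbers: the shift along the world's x, y, z in m, then the turn, a rotation vector about the world's x, y, z in rad, then the finger opening in m, from 0 to 0.0854. In form: [[x, y, z, ax, ay, az, hand], ...]. A call has exactly 8 rows; each row is the pose to reach, as a shift and turn from the pose commanded when the call began; what a row does not reach only later rows make up. A row lasts 1/8 s, in which the tool goes at most 62.5 mm and 10.7 degrees, less where a joint would pass 70% of its speed; a pose out of reach is approached as far as the arm can. A call with a gripper value outside its range is refused whole. The fingers move at their own pace and stop on an object; the grip force is fixed at half the most. Time passes only in rows, so rows that repeat a pose let the fingers close, or fill a call up. It gives the time, the measured TCP pose, the force, the opening and the grip force at its end, in the units of the state.
- ctrl.observe(): the state, without advancing time (a new reading comes with each control period).
- ctrl.camera(name): name is "scene" or "top" or "wrist"; returns the picture (420x560x3 uint8, red, green, blue); there is no depth.
- ctrl.camera_model(name): a dict with "fovy" (degrees; the focal length in pixels is half the picture's height over the tangent of half this angle, whatever the lens; pixels are square), "cx", "cy" (the principal point, pixels), "k1" (the pictures are not rectified: a ray, as slopes to the right and down, at radius r is drawn at 1 + k1 r^2 times it, then the intrinsics apply), "R" (3x3) and "t" (3): a world point X has camera coordinates R X + t; the wrist camera has in their place "T_tool_cam" (4x4, takes a point from camera to tool coordinates, whose origin is the TCP and whose axes are the flange's). Camera axes: x right, y down, z forward; pixel columns grow to the right and rows downward; lengths in m; the calibration is good to about 2 mm. A picture is of the moment at which its call begins: read the wrist's pose just before it. camera_model takes no time and is no camera call.
- ctrl.job_done(): hands the job in; it is judged then, once.
The state is a dict: "time": time; "q": joint angles; "joint_vel": joint speeds; "effort": joint torques, N m; "tool_pos": TCP position; "tcp_rot": TCP orientation; "force": force on the tool from outside, world axes, zero at the start; "moment": the same for the moment, N m; "gripper_width": finger opening in m; "grasp_force": force on a finger pad.
Only numpy, scipy, OpenCV 4.12 (cv2) and the standard library are available. Lean on these libraries where they do the work, as an engineer would, in place of code of your own. Each camera call takes 0.05 s, during which the arm holds its last target. There are 200 camera calls.

## Working session

There is one attempt and no reset: what is moved stays moved. The work goes in short steps, Python scripts to look and compute and a tool call to move; the robot and the scene stay as the last step left them, time stands still between calls to the robot, and variables do not carry over. Pictures are saved under pics/ and viewed, at most 10 in all, crops included, and the job is handed in when it is done.

Besides the shell and the picture viewer there is one more tool, called after "Emit:" as name([rows], argument=value, ...), one row to a line, values as JSON. send_rows: Moves the arm, as the interface text tells. Its arguments: {"type":"object","properties":{"rows":{"type":"array","items":{"type":"array","items":{"type":"number"}}}},"required":["rows"]}

```bash
mkdir -p pics; python3 - <<'E'
from bench import ctrl
import cv2,numpy as np
for n in("top","scene"):
    cv2.imwrite(f"pics/{n}0.png",ctrl.camera(n)[:,:,::-1])
    print({k:np.round(v,4).tolist() if not isinstance(v,str) else v for k,v in ctrl.camera_model(n).items()})
s=ctrl.observe();print(s["time"],s["tool_pos"],s["tcp_rot"],s["gripper_width"],s["force"])
E
```

```text
{'fovy': 53.8928, 'cx': 276.003, 'cy': 209.9802, 'k1': -0.0105, 'R': [[0.0267, -0.9996, 0.0009], [-0.9773, -0.0263, -0.2101], [0.21, 0.0047, -0.9777]], 't': [-0.2321, 0.6077, 1.1738]}
{'fovy': 56.7422, 'cx': 273.4789, 'cy': 212.0111, 'k1': -0.0566, 'R': [[0.54, -0.8415, -0.0162], [-0.6022, -0.3729, -0.7059], [0.588, 0.3909, -0.7081]], 't': [-0.5028, 0.3296, 0.9479]}
0.1 [0.1713978  0.54858505 0.2123726 ] [-4.73832849e-01 -3.10553156e+00  1.56664500e-03] 0.08550175787704746 [0.5928121  0.19292477 0.93304133]
```

View pics/top0.png

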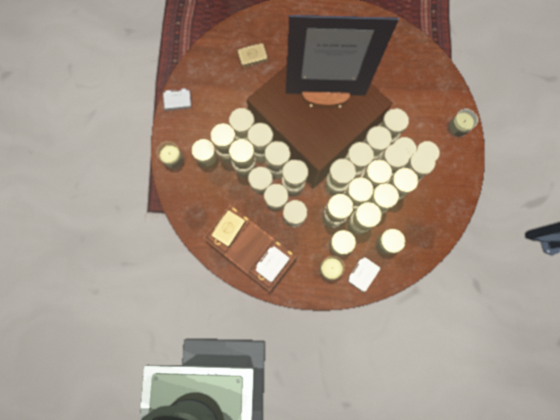

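View pics/scene0.png

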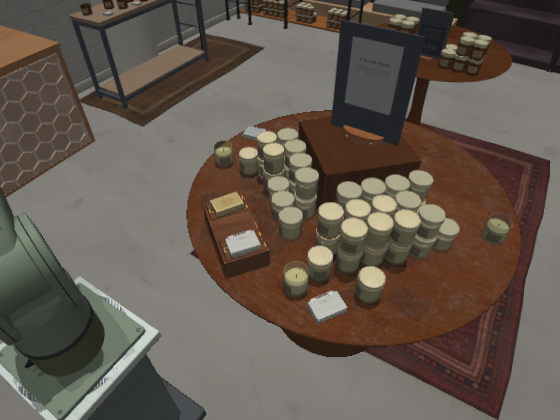

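The tin (gold) lies on the left lid at top-view pixel (228,228). The card tray is on the right lid at (272,263). I'll zoom in next.

```bash
cat > h.py <<'E'
from bench import ctrl
import cv2,numpy as np
def ray(n,uv):
    m=ctrl.camera_model(n);f=210/np.tan(np.radians(m["fovy"]/2))
    K=np.array([[f,0,m["cx"]],[0,f,m["cy"]],[0,0,1.]])
    p=cv2.undistortPoints(np.array(uv,float).reshape(-1,1,2),K,np.array([m["k1"],0,0,0.])).reshape(-1,2)
    R=np.array(m["R"]);t=np.array(m["t"])
    return -R.T@t,np.c_[p,np.ones(len(p))]@R
def plane(n,uv,z):
    o,d=ray(n,uv);return o+d*((z-o[2])/d[:,2])[:,None]
def proj(n,X):
    m=ctrl.camera_model(n);f=210/np.tan(np.radians(m["fovy"]/2))
    K=np.array([[f,0,m["cx"]],[0,f,m["cy"]],[0,0,1.]])
    return cv2.projectPoints(np.array(X,float),cv2.Rodrigues(np.array(m["R"]))[0],np.array(m["t"],float),K,np.array([m["k1"],0,0,0.]))[0].reshape(-1,2)
E
python3 - <<'E'
import cv2,numpy as np
a=cv2.imread("pics/top0.png")[200:300,195:305]
b=cv2.imread("pics/scene0.png")[185:285,190:300]
r=lambda i:cv2.resize(i,None,fx=7,fy=5.9,interpolation=cv2.INTER_CUBIC)
c=lambda i:cv2.resize(i,(400,364),interpolation=cv2.INTER_CUBIC)
cv2.imwrite("pics/c0.png",np.hstack([c(a),c(b)]))
E
```

```text
(no output)
```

View pics/c0.png

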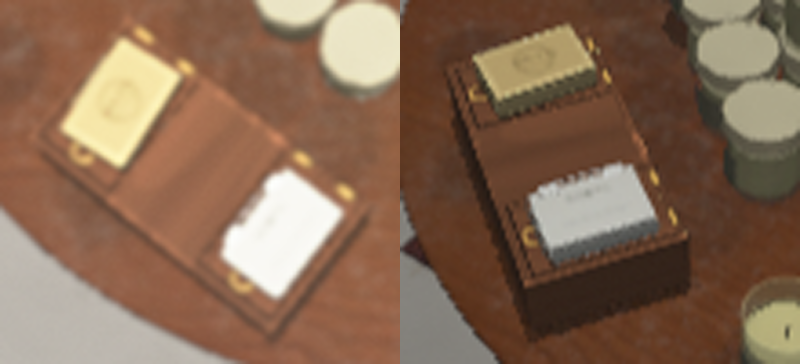

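```bash
cat >> h.py <<'E'
def fit(loc,W):  # 2D rigid: W = R loc + t
    loc=np.array(loc,float);W=np.array(W)[:,:2];a=loc-loc.mean(0);b=W-W.mean(0)
    th=np.arctan2((a[:,0]*b[:,1]-a[:,1]*b[:,0]).sum(),(a*b).sum())
    R=np.array([[np.cos(th),-np.sin(th)],[np.sin(th),np.cos(th)]]);t=W.mean(0)-R@loc.mean(0)
    return th,R,t,np.round((W-(loc@R.T+t))*1000,1)
E
python3 - <<'E'
from h import *
s=110/400
T=lambda l:np.array(l)*s+[195,200]
S=lambda l:np.array(l)*s+[190,185]
loc=np.array([[-45,83],[-45,-83],[65,127],[-65,127],[-65,-127],[65,-127]])/1000
W=plane("top",T([(82,153),(240,281),(127,24),(38,145),(272,338),(368,208)]),.06)
th,R,t,r=fit(loc,W);print("top chest",th,t,r.tolist())
W2=plane("scene",S([(78,95),(131,236),(47,65),(125,280),(290,238)]),.06)
th2,R2,t2,r2=fit(loc[[0,1,3,4,5]],W2);print("scene chest",th2,t2,r2.tolist())
for n,P in(("top",T([(122,37),(182,72),(126,168),(62,128)])),("scene",S([(170,25),(198,62),(102,105),(72,62)]))):
    X=plane(n,P,.083);RR,tt=(R,t)if n=="top" else(R2,t2)
    print(n,"tin",X.mean(0),"in chest mm",np.round((X[:,:2]-tt)@RR*1000,1).tolist())
X=plane("top",T([(290,170),(344,212),(278,300),(222,250)]),.08);print("tray",np.round((X[:,:2]-t)@R*1000,1).tolist())
E
```

```text
top chest -0.6370193586295285 [ 0.49702296 -0.14085889] [[2.6, 2.0], [1.9, 3.4], [-3.5, 0.9], [-1.9, -9.0], [0.1, -0.1], [0.7, 2.8]]
scene chest -0.6430628186028979 [ 0.49958794 -0.13923642] [[-3.4, -0.2], [-1.6, 1.1], [0.7, -1.4], [4.9, 2.3], [-0.6, -1.8]]
top tin [ 0.55287151 -0.07935267  0.083     ] in chest mm [[48.4, 116.7], [55.9, 60.2], [-32.2, 46.4], [-38.9, 107.3]]
scene tin [ 0.54881366 -0.08051619  0.083     ] in chest mm [[44.3, 111.4], [52.9, 58.6], [-35.0, 38.8], [-45.6, 97.3]]
tray [[47.4, -57.3], [47.5, -111.7], [-39.0, -113.0], [-35.6, -54.1]]
```

The scene crop confirms the chest edges, both rings and the tin. The chest is at about (0.498,-0.140) with yaw -0.64. The tin sits at chest (7,82) mm, turned about 8°. I'll move to a staging point on the tin's left.

Emit:
send_rows([
  [0.03, -0.0412, 0, 0, 0, -0.136, 0.04],
  [0.06, -0.0824, 0, 0, 0, -0.273, 0.04],
  [0.09, -0.1236, 0, 0, 0, -0.409, 0.04],
  [0.12, -0.165, 0, 0, 0, -0.545, 0.04],
  [0.15, -0.206, 0, 0, 0, -0.681, 0.04],
  [0.18, -0.247, 0, 0, 0, -0.818, 0.04],
  [0.21, -0.288, 0, 0, 0, -0.954, 0.04],
  [0.24, -0.33, 0, 0, 0, -1.09, 0.04],
])

```text
time: 1.1
tool_pos: [0.4122, 0.2175, 0.2127]
tcp_rot: [-2.02, -2.406, 0.0]
force: [-0.2, 0.3, 0.1]
gripper_width: 0.0397
grasp_force: 0.0
```

Emit:
send_rows([
  [0.03, -0.041, 0, 0, 0, -0.136, 0.04],
  [0.06, -0.082, 0, 0, 0, -0.273, 0.04],
  [0.09, -0.123, 0, 0, 0, -0.409, 0.04],
  [0.12, -0.164, 0, 0, 0, -0.545, 0.04],
  [0.15, -0.205, 0, 0, 0, -0.681, 0.04],
  [0.178, -0.2455, 0, 0, 0, -0.818, 0.04],
  [0.178, -0.2455, -0.03, 0, 0, -0.818, 0.04],
  [0.178, -0.2455, -0.03, 0, 0, -0.818, 0.04],
])

```text
time: 2.1
tool_pos: [0.5885, -0.0265, 0.1812]
tcp_rot: [-2.806, -1.409, 0.005]
force: [-0.2, 0.2, 0.6]
gripper_width: 0.0403
grasp_force: 0.0
```

```bash
python3 - <<'E'
from h import *
s=ctrl.observe();print(s["time"],s["tool_pos"],s["tcp_rot"],s["force"])
m=ctrl.camera_model("wrist");print({k:np.round(v,4).tolist() for k,v in m.items()})
w=ctrl.camera("wrist");cv2.imwrite("pics/w1.png",w[:,:,::-1])
np.savez("w1.npz",p=s["tool_pos"],r=s["tcp_rot"])
E
```

```text
2.1 [ 0.58847475 -0.02652906  0.18116401] [-2.80571598 -1.4088207   0.00490034] [-0.17245337  0.20128212  0.62468306]
{'fovy': 62.917, 'cx': 284.6332, 'cy': 208.3989, 'k1': -0.0842, 'T_tool_cam': [[0.0006, -0.9538, -0.3006, 0.0787], [1.0, 0.0007, -0.0, -0.0003], [0.0002, -0.3006, 0.9538, -0.1601], [0.0, 0.0, 0.0, 1.0]]}
```

View pics/w1.png

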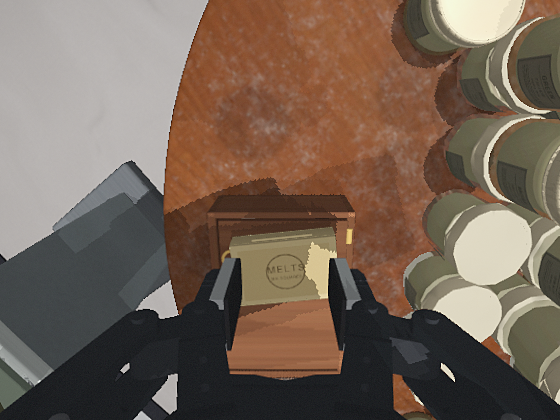

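```bash
cat >> h.py <<'E'
def wplane(uv,z,p,r):
    m=ctrl.camera_model("wrist");f=210/np.tan(np.radians(m["fovy"]/2))
    K=np.array([[f,0,m["cx"]],[0,f,m["cy"]],[0,0,1.]]);T=np.array(m["T_tool_cam"])
    q=cv2.undistortPoints(np.array(uv,float).reshape(-1,1,2),K,np.array([m["k1"],0,0,0.])).reshape(-1,2)
    Rt=cv2.Rodrigues(np.array(r))[0];o=p+Rt@T[:3,3];d=np.c_[q,np.ones(len(q))]@(Rt@T[:3,:3]).T
    return o+d*((z-o[2])/d[:,2])[:,None]
CH=np.array([.498,-.140]);A=-.64
CR=np.array([[np.cos(A),-np.sin(A)],[np.sin(A),np.cos(A)]])
def chest(X): return np.round((np.array(X)[...,:2]-CH)@CR*1000,1).tolist()
def world(c): return np.round(CH+CR@(np.array(c)/1000),4).tolist()
E
python3 - <<'E'
from h import *
d=np.load("w1.npz");p,r=d["p"],d["r"]
print("tool y dir deg",np.degrees(np.arctan2(*cv2.Rodrigues(r)[0][[1,0],1])))
print("tcp",chest(p))
c=wplane([(209,212),(356,212),(209,198),(356,196)],.06,p,r);print("chest edge candidates",chest(c))
print("tin top",chest(wplane([(229,250),(337,243),(229,237),(337,230)],.083,p,r)))
print("tin bot",chest(wplane([(229,237),(337,230)],.061,p,r)))
a=cv2.imread("pics/w1.png")[180:320,195:375];cv2.imwrite("pics/c1.png",cv2.resize(a,None,fx=4,fy=4,interpolation=2))
E
```

```text
tool y dir deg -36.67541237638418
tcp [4.8, 145.0]
chest edge candidates [[-61.4, 131.5], [65.8, 131.7], [-60.6, 144.1], [64.9, 146.0]]
tin top [[-41.6, 106.1], [47.0, 112.6], [-41.0, 117.7], [46.4, 123.9]]
tin bot [[-45.0, 108.6], [50.0, 115.4]]
```

View pics/c1.png

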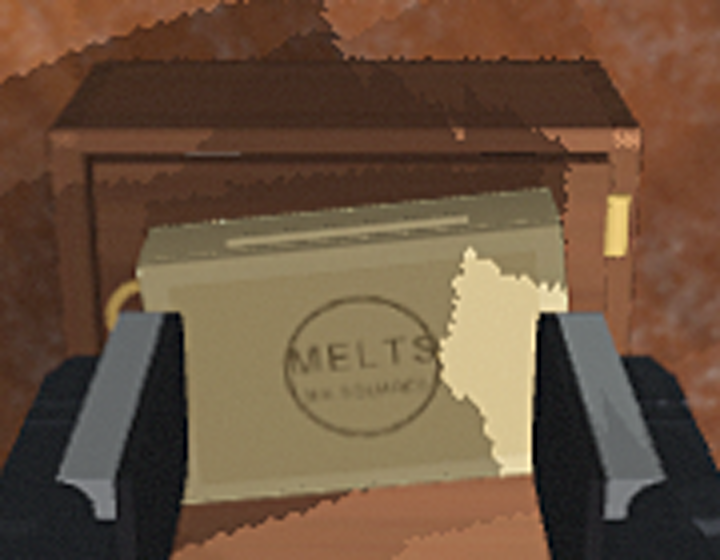

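The wrist view puts the chest about 3.5 mm further to its left than my first fit. The tin's far edge is at chest y of about 105–111. I'll lower the fingers beside the tin.

Emit:
send_rows([
  [0, 0, -0.02, 0, 0, 0, 0.04],
  [0, 0, -0.04, 0, 0, 0, 0.04],
  [0, 0, -0.06, 0, 0, 0, 0.04],
  [0, 0, -0.075, 0, 0, 0, 0.04],
  [0, 0, -0.085, 0, 0, 0, 0.04],
  [0, 0, -0.095, 0, 0, 0, 0.04],
  [0, 0, -0.1, 0, 0, 0, 0.04],
  [0, 0, -0.1, 0, 0, 0, 0.04],
])

```text
time: 3.15
tool_pos: [0.5894, -0.0267, 0.0827]
tcp_rot: [-2.807, -1.41, 0.0]
force: [-0.6, -0.1, 0.1]
gripper_width: 0.0398
grasp_force: 0.0
```

```bash
sed -i 's/^CH=.*/CH=np.array([.5013,-.1381]);A=-.64/' h.py; python3 - <<'E'
from h import *
s=ctrl.observe();print(s["time"],s["tool_pos"],chest(s["tool_pos"]),s["force"])
w=ctrl.camera("wrist");cv2.imwrite("pics/w2.png",w[120:420,80:480,::-1])
E
```

```text
3.15 [ 0.58942859 -0.02668914  0.08269225] [4.2, 142.0] [-0.62983131 -0.11397759  0.08874083]
```

View pics/w2.png

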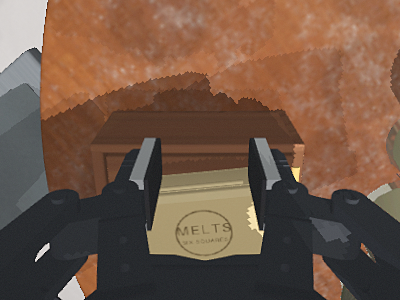

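Emit:
send_rows([
  [-0.006, -0.008, 0, 0, 0, 0, 0.04],
  [-0.0107, -0.0144, 0, 0, 0, 0, 0.04],
  [-0.0137, -0.0184, 0, 0, 0, 0, 0.04],
  [-0.0167, -0.0225, 0, 0, 0, 0, 0.04],
  [-0.0197, -0.0265, 0, 0, 0, 0, 0.04],
  [-0.0227, -0.0305, 0, 0, 0, 0, 0.04],
  [-0.0257, -0.0345, 0, 0, 0, 0, 0.04],
  [-0.0287, -0.0385, 0, 0, 0, 0, 0.04],
])

```text
time: 4.2
tool_pos: [0.5605, -0.0654, 0.0828]
tcp_rot: [-2.807, -1.41, 0.0]
force: [-0.3, -0.8, -0.7]
gripper_width: 0.0402
grasp_force: 0.0
```

```bash
python3 - <<'E'
from h import *
s=ctrl.observe();print(s["time"],s["tool_pos"],chest(s["tool_pos"]),s["force"])
a=ctrl.camera("wrist")[120:420,80:480,::-1];b=ctrl.camera("scene")[180:285,185:325,::-1]
cv2.imwrite("pics/w3.png",np.hstack([a,cv2.resize(b,(400,300),interpolation=2)]))
E
```

```text
4.2 [ 0.56054025 -0.06542238  0.08277646] [4.1, 93.7] [-0.31405386 -0.78389054 -0.73515588]
```

View pics/w3.png

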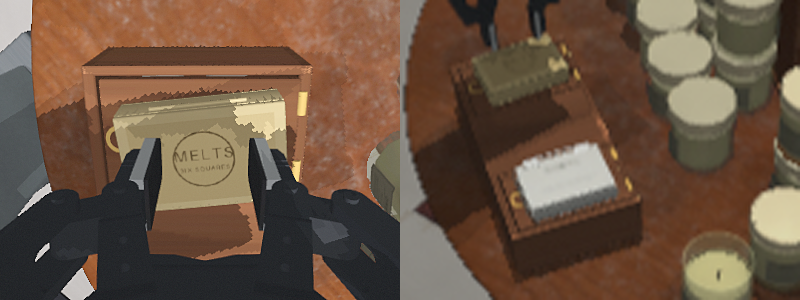

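```bash
python3 - <<'E'
from h import *
s=ctrl.observe();p,r=s["tool_pos"],s["tcp_rot"]
print("chest edge",chest(wplane([(83+80,68+120),(312+80,67+120)],.06,p,r)))
print("tin far top",chest(wplane([(113+80,122+120),(283+80,106+120)],.083,p,r)),"far bottom",chest(wplane([(113+80,104+120),(283+80,90+120)],.061,p,r)))
k=140/400
P=lambda l:np.array(l)*k+[185,180]
print("scene tin top",chest(plane("scene",P([(72,62),(148,33),(178,62),(98,103)]),.083)))
print("scene pad ends",chest(plane("scene",P([(92,45),(138,38)]),.083)))
for x in(-24,24):
  for z in(.083,.069):
    c=world([4+x,93.7-11]);print(x,z,((proj("scene",[c+[z]])-[185,180])/k).round())
E
```

```text
chest edge [[-63.5, 126.3], [63.3, 126.8]]
tin far top [[-42.5, 103.8], [43.1, 112.5]] far bottom [[-48.0, 105.4], [47.8, 113.8]]
scene tin top [[-44.4, 96.6], [44.6, 110.7], [61.0, 54.7], [-34.4, 26.9]]
scene pad ends [[-17.6, 114.6], [32.1, 107.0]]
-24 0.083 [[97. 65.]]
-24 0.069 [[99. 74.]]
24 0.083 [[141.  53.]]
24 0.069 [[142.  63.]]
```

```bash
python3 - <<'E'
from h import *
b=ctrl.camera("scene")[165:225,190:250,::-1].copy();k=8
b=cv2.resize(b,None,fx=k,fy=k,interpolation=cv2.INTER_CUBIC)
for x in(-24,24):
  for z,col in((.069,(0,0,255)),(.083,(0,255,0)),(.097,(255,0,0))):
    for y in(82.7,104.7):
      u=(proj("scene",[world([4+x,y])+[z]])[0]-[190,165])*k
      cv2.circle(b,tuple(int(v) for v in u),4,col,-1)
cv2.imwrite("pics/s4.png",b)
E
```

```text
(no output)
```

View pics/s4.png

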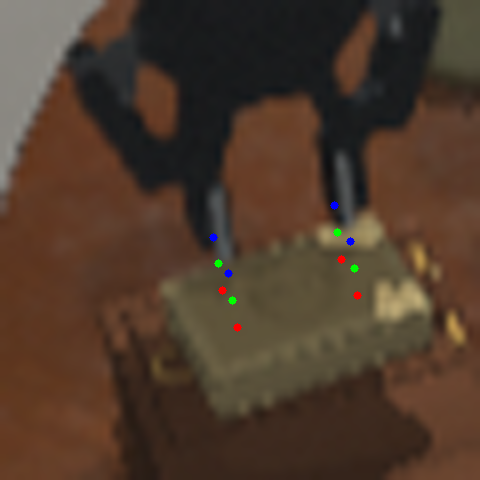

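The picture shows the half-open fingertips hovering above the tin at about z 0.095, so they passed over it and the tin has not moved. I'll find the tip height by touching the fixed strip lightly.

Emit:
send_rows([
  [0, 0, 0.015, 0, 0, 0, 0.04],
  [-0.0185, -0.025, 0.02, 0, 0, 0, 0.04],
  [-0.037, -0.05, 0.02, 0, 0, 0, 0.04],
  [-0.056, -0.075, 0.02, 0, 0, 0, 0.04],
  [-0.056, -0.075, 0.01, 0, 0, 0, 0.04],
  [-0.056, -0.075, 0, 0, 0, 0, 0.04],
  [-0.056, -0.075, -0.01, 0, 0, 0, 0.04],
  [-0.056, -0.075, -0.014, 0, 0, 0, 0.04],
])

```text
time: 5.35
tool_pos: [0.5047, -0.1397, 0.068]
tcp_rot: [-2.806, -1.411, 0.001]
force: [-0.3, -1.4, -0.4]
gripper_width: 0.04
grasp_force: 0.0
```

Emit:
send_rows([
  [0, 0, -0.001, 0, 0, 0, 0.04],
  [0, 0, -0.002, 0, 0, 0, 0.04],
  [0, 0, -0.003, 0, 0, 0, 0.04],
  [0, 0, -0.004, 0, 0, 0, 0.04],
  [0, 0, -0.005, 0, 0, 0, 0.04],
  [0, 0, -0.006, 0, 0, 0, 0.04],
  [0, 0, -0.007, 0, 0, 0, 0.04],
  [0, 0, -0.007, 0, 0, 0, 0.04],
])

```text
time: 6.35
tool_pos: [0.5047, -0.1402, 0.0617]
tcp_rot: [-2.807, -1.41, 0.0]
force: [-0.5, 0.4, -0.1]
gripper_width: 0.0398
grasp_force: 0.0
```

Emit:
send_rows([
  [0, 0, -0.001, 0, 0, 0, 0.04],
  [0, 0, -0.002, 0, 0, 0, 0.04],
  [0, 0, -0.003, 0, 0, 0, 0.04],
  [0, 0, -0.004, 0, 0, 0, 0.04],
  [0, 0, -0.005, 0, 0, 0, 0.04],
  [0, 0, -0.006, 0, 0, 0, 0.04],
  [0, 0, -0.007, 0, 0, 0, 0.04],
  [0, 0, -0.007, 0, 0, 0, 0.04],
])

```text
time: 7.35
tool_pos: [0.5047, -0.1402, 0.0547]
tcp_rot: [-2.807, -1.41, 0.0]
force: [-0.5, -0.9, 0.2]
gripper_width: 0.04
grasp_force: 0.0
```

Emit:
send_rows([
  [0, 0, -0.001, 0, 0, 0, 0.04],
  [0, 0, -0.002, 0, 0, 0, 0.04],
  [0, 0, -0.003, 0, 0, 0, 0.04],
  [0, 0, -0.004, 0, 0, 0, 0.04],
  [0, 0, -0.005, 0, 0, 0, 0.04],
  [0, 0, -0.006, 0, 0, 0, 0.04],
  [0, 0, -0.006, 0, 0, 0, 0.04],
  [0, 0, -0.006, 0, 0, 0, 0.04],
])

```text
time: 8.35
tool_pos: [0.5048, -0.1402, 0.0488]
tcp_rot: [-2.807, -1.41, 0.0]
force: [0.7, 0.1, -0.3]
gripper_width: 0.04
grasp_force: 0.0
```

```bash
python3 - <<'E'
from h import *
s=ctrl.observe();p=s["tool_pos"];print(p,s["force"])
b=ctrl.camera("scene")[165:265,190:300,::-1].copy();k=5
b=cv2.resize(b,None,fx=k,fy=k,interpolation=cv2.INTER_CUBIC)
cx,cy=chest(p);print(cx,cy)
for x in(-24,24):
    for y in(cy-11,cy+11):
      u=(proj("scene",[world([cx+x,y])+[.061]])[0]-[190,165])*k
      cv2.circle(b,tuple(int(v) for v in u),2,(0,255,0),-1)
w=cv2.resize(ctrl.camera("wrist")[170:420,100:420,::-1],(250,195))
b[:195,300:]=w
cv2.imwrite("pics/s5.png",b)
E
```

```text
[ 0.50476139 -0.14019726  0.04878455] [ 0.71656289  0.07525305 -0.30690298]
4.0 0.4
```

View pics/s5.png

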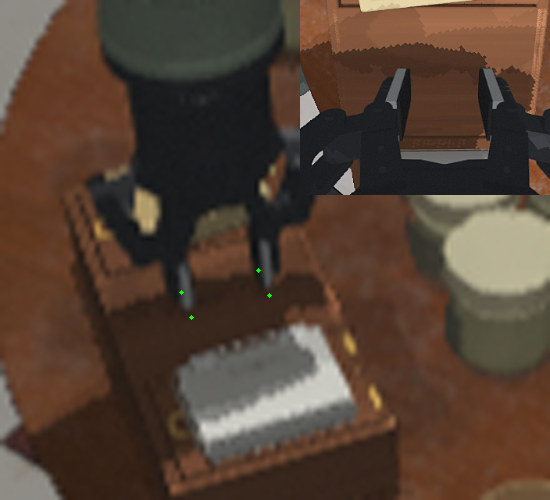

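Both fingertips are a few mm above the strip, clear of the tray. I'll continue down slowly.

Emit:
send_rows([
  [0, 0, -0.001, 0, 0, 0, 0.04],
  [0, 0, -0.001, 0, 0, 0, 0.04],
  [0, 0, -0.002, 0, 0, 0, 0.04],
  [0, 0, -0.002, 0, 0, 0, 0.04],
  [0, 0, -0.003, 0, 0, 0, 0.04],
  [0, 0, -0.003, 0, 0, 0, 0.04],
  [0, 0, -0.004, 0, 0, 0, 0.04],
  [0, 0, -0.004, 0, 0, 0, 0.04],
])

```text
time: 9.45
tool_pos: [0.5047, -0.1402, 0.0447]
tcp_rot: [-2.807, -1.41, 0.0]
force: [0.2, -0.1, -0.0]
gripper_width: 0.0398
grasp_force: 0.0
```

Emit:
send_rows([
  [0, 0, -0.001, 0, 0, 0, 0.04],
  [0, 0, -0.001, 0, 0, 0, 0.04],
  [0, 0, -0.002, 0, 0, 0, 0.04],
  [0, 0, -0.002, 0, 0, 0, 0.04],
  [0, 0, -0.003, 0, 0, 0, 0.04],
  [0, 0, -0.003, 0, 0, 0, 0.04],
  [0, 0, -0.003, 0, 0, 0, 0.04],
  [0, 0, -0.003, 0, 0, 0, 0.04],
])

```text
time: 10.45
tool_pos: [0.5047, -0.1402, 0.0418]
tcp_rot: [-2.807, -1.41, 0.0]
force: [0.2, 0.0, -0.5]
gripper_width: 0.0398
grasp_force: 0.0
```

No contact yet at TCP z 0.042, so at TCP 0.046 the tips are clear of the lid (≥0.064) and well below the tin's top. I'll go back over the tin and lower beside it.

Emit:
send_rows([
  [0, 0, 0.03, 0, 0, 0, 0.04],
  [0, 0, 0.06, 0, 0, 0, 0.04],
  [0.028, 0.038, 0.06, 0, 0, 0, 0.04],
  [0.056, 0.076, 0.06, 0, 0, 0, 0.04],
  [0.0845, 0.1136, 0.06, 0, 0, 0, 0.04],
  [0.0845, 0.1136, 0.04, 0, 0, 0, 0.04],
  [0.0845, 0.1136, 0.02, 0, 0, 0, 0.04],
  [0.0845, 0.1136, 0.0045, 0, 0, 0, 0.04],
])

```text
time: 11.45
tool_pos: [0.5891, -0.0266, 0.0454]
tcp_rot: [-2.807, -1.41, 0.001]
force: [0.8, 0.2, -0.4]
gripper_width: 0.04
grasp_force: 0.0
```

Emit:
send_rows([
  [0, 0, 0, 0, 0, 0, 0.04],
  [-0.006, -0.008, 0, 0, 0, 0, 0.04],
  [-0.0107, -0.0144, 0, 0, 0, 0, 0.04],
  [-0.0137, -0.0184, 0, 0, 0, 0, 0.04],
  [-0.0167, -0.0225, 0, 0, 0, 0, 0.04],
  [-0.0197, -0.0265, 0, 0, 0, 0, 0.04],
  [-0.0227, -0.0305, 0, 0, 0, 0, 0.04],
  [-0.0257, -0.0345, 0, 0, 0, 0, 0.04],
])

```text
time: 12.45
tool_pos: [0.5634, -0.0613, 0.0463]
tcp_rot: [-2.807, -1.41, 0.0]
force: [1.2, 1.0, 0.6]
gripper_width: 0.0399
grasp_force: 0.3
```

```bash
cat >> h.py <<'E'
def tin():
    im=ctrl.camera("top");h=cv2.cvtColor(im,cv2.COLOR_RGB2HSV)
    m=cv2.inRange(h,(18,40,90),(34,255,255));m[:205]=0;m[300:]=0;m[:,:200]=0;m[:,300:]=0
    n,l,st,c=cv2.connectedComponentsWithStats(m);i=1+np.argmax(st[1:,4])
    box=cv2.minAreaRect(np.argwhere(l==i)[:,::-1].astype(np.float32))
    return st[i,4],chest(plane("top",cv2.boxPoints(box)+.0,.083)),chest(plane("top",[c[i]],.083))
E
python3 - <<'E'
from h import *
s=ctrl.observe();print(s["time"],s["tool_pos"],chest(s["tool_pos"]),s["force"]);print(tin())
E
```

```text
12.45 [ 0.56335642 -0.0613001   0.04627136] [3.9, 98.7] [1.17714543 1.02452025 0.55609509]
(np.int32(654), [[-43.4, 91.9], [48.4, 91.4], [46.5, 26.9], [-44.7, 28.2]], [[1.2, 58.6]])
```

Emit:
send_rows([
  [-0.003, -0.004, 0, 0, 0, 0, 0.04],
  [-0.006, -0.008, 0, 0, 0, 0, 0.04],
  [-0.01, -0.0134, 0, 0, 0, 0, 0.04],
  [-0.014, -0.0188, 0, 0, 0, 0, 0.04],
  [-0.018, -0.0242, 0, 0, 0, 0, 0.04],
  [-0.022, -0.0296, 0, 0, 0, 0, 0.04],
  [-0.026, -0.0349, 0, 0, 0, 0, 0.04],
  [-0.029, -0.039, 0, 0, 0, 0, 0.04],
])

```text
time: 13.5
tool_pos: [0.5343, -0.1005, 0.0463]
tcp_rot: [-2.808, -1.409, 0.0]
force: [0.3, 0.7, -0.4]
gripper_width: 0.04
grasp_force: 0.2
```

```bash
python3 - <<'E'
from h import *
s=ctrl.observe();p,r=s["tool_pos"],s["tcp_rot"];print(s["time"],p,chest(p),s["force"]);print(tin())
# rings and tray in the top view, same frame, as references
im=ctrl.camera("top");h=cv2.cvtColor(im,cv2.COLOR_RGB2HSV)
m=cv2.inRange(h,(0,0,170),(179,40,255));m[:240]=0;m[295:]=0;m[:,:235]=0;m[:,300:]=0
n,l,st,c=cv2.connectedComponentsWithStats(m);i=1+np.argmax(st[1:,4]);print("tray",st[i,4],chest(plane("top",[c[i]],.08)))
E
```

```text
13.5 [ 0.53428623 -0.10048926  0.04627459] [4.0, 49.9] [ 0.26192856  0.69763419 -0.3685989 ]
(np.int32(615), [[-43.2, 41.8], [48.9, 37.7], [45.0, -25.3], [-46.4, -20.5]], [[0.2, 7.8]])
tray 650 [[2.0, -84.8]]
```

Emit:
send_rows([
  [-0.0027, -0.0036, 0, 0, 0, 0, 0.04],
  [-0.0054, -0.0072, 0, 0, 0, 0, 0.04],
  [-0.0054, -0.0072, 0, 0, 0, 0, 0.04],
  [0.0006, 0.0008, 0, 0, 0, 0, 0.04],
  [0.0036, 0.0048, 0.02, 0, 0, 0, 0.04],
  [0.0036, 0.0048, 0.04, 0, 0, 0, 0.0],
  [-0.006, 0.029, 0.04, 0, 0, 0, 0.0],
  [-0.0164, 0.0534, 0.04, 0, 0, 0, 0.0],
])

```text
time: 14.6
tool_pos: [0.5184, -0.0452, 0.0864]
tcp_rot: [-2.807, -1.41, -0.001]
force: [0.6, 0.7, -0.3]
gripper_width: 0.0001
grasp_force: 0.0
```

```bash
python3 - <<'E'
from h import *
s=ctrl.observe();p,r=s["tool_pos"],s["tcp_rot"];print(s["time"],p,chest(p),s["force"],s["gripper_width"]);print(tin())
w=ctrl.camera("wrist");cv2.imwrite("pics/w6full.png",w[:,:,::-1])
b=ctrl.camera("scene")[155:255,185:295,::-1].copy();cv2.imwrite("pics/s6raw.png",b)
b=cv2.resize(b,(400,364),interpolation=cv2.INTER_CUBIC)
x,y=chest(p);k=400/110
for z,col in((p[2]-.014,(0,0,255)),(p[2],(0,255,0)),(p[2]+.014,(255,0,0))):
  for dy in(-11,11):
    u=(proj("scene",[world([x,y+dy])+[z]])[0]-[185,155])*k;cv2.circle(b,tuple(int(v) for v in u),2,col,-1)
cv2.imwrite("pics/s6.png",np.hstack([cv2.resize(w[56:420,80:480,::-1],(400,364)),b]))
E
```

```text
14.6 [ 0.5183518  -0.04522546  0.08640093] [-41.8, 84.7] [ 0.59760835  0.7232547  -0.31326503] 7.478239112055247e-05
(np.int32(661), [[-44.6, 32.5], [46.5, 33.8], [46.3, -30.8], [-44.1, -31.2]], [[1.0, -0.2]])
```

View pics/s6.png

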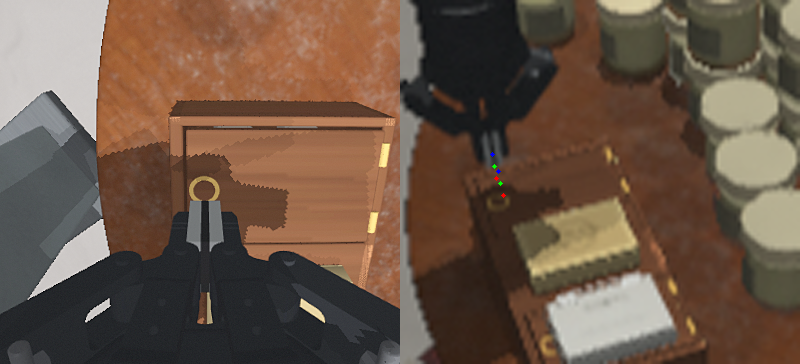

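```bash
python3 - <<'E'
from h import *
s=ctrl.observe();p,r=s["tool_pos"],s["tcp_rot"]
h=cv2.cvtColor(cv2.imread("pics/w6full.png"),cv2.COLOR_BGR2HSV)[225:265,260:306]
m=cv2.inRange(h,(18,90,90),(32,255,255));pt=np.argwhere(m)[:,::-1].astype(np.float32)
(c,rad)=cv2.minEnclosingCircle(pt);c=np.array(c)+[260,225];print("ring px",c,rad)
for z in(.061,.05,.04):print(z,chest(wplane([c],z,p,r)),"edges",chest(wplane([(250,172),(474,172)],z-.001,p,r)))
print("tcp",chest(p))
E
```

```text
ring px [283.89999962 245.5       ] 15.108375549316406
0.061 [[-42.7, 82.3]] edges [[-61.5, 125.8], [64.8, 126.8]]
0.05 [[-42.7, 77.5]] edges [[-62.6, 123.6], [71.2, 124.6]]
0.04 [[-42.7, 73.1]] edges [[-63.6, 121.6], [76.9, 122.6]]
tcp [-41.9, 84.9]
```

The tin is centred on the strip (about -0.2 mm) and aligned with it. The closed fingers are over the ring. I'll lower them.

Emit:
send_rows([
  [-0.001, -0.001, -0.005, 0, 0, 0, 0],
  [-0.0015, -0.002, -0.01, 0, 0, 0, 0],
  [-0.0015, -0.002, -0.015, 0, 0, 0, 0],
  [-0.0015, -0.002, -0.018, 0, 0, 0, 0],
  [-0.0015, -0.002, -0.021, 0, 0, 0, 0],
  [-0.0015, -0.002, -0.024, 0, 0, 0, 0],
  [-0.0015, -0.002, -0.026, 0, 0, 0, 0],
  [-0.0015, -0.002, -0.026, 0, 0, 0, 0],
])

```text
time: 15.75
tool_pos: [0.5166, -0.0487, 0.0602]
tcp_rot: [-2.807, -1.41, 0.0]
force: [-0.8, 0.0, -0.1]
gripper_width: 0.0
grasp_force: 0.0
```

Emit:
send_rows([
  [0, 0, -0.001, 0, 0, 0, 0],
  [0, 0, -0.002, 0, 0, 0, 0],
  [0, 0, -0.003, 0, 0, 0, 0],
  [0, 0, -0.004, 0, 0, 0, 0],
  [0, 0, -0.005, 0, 0, 0, 0],
  [0, 0, -0.005, 0, 0, 0, 0],
  [0, 0, -0.005, 0, 0, 0, 0],
  [0, 0, -0.005, 0, 0, 0, 0],
])

```text
time: 16.75
tool_pos: [0.5166, -0.0487, 0.0553]
tcp_rot: [-2.807, -1.41, 0.0]
force: [0.7, 0.3, -0.1]
gripper_width: -0.0001
grasp_force: 0.0
```

Emit:
send_rows([
  [0, 0, -0.001, 0, 0, 0, 0],
  [0, 0, -0.002, 0, 0, 0, 0],
  [0, 0, -0.003, 0, 0, 0, 0],
  [0, 0, -0.004, 0, 0, 0, 0],
  [0, 0, -0.004, 0, 0, 0, 0],
  [0, 0, -0.004, 0, 0, 0, 0],
  [0, 0, -0.004, 0, 0, 0, 0],
  [0, 0, -0.004, 0, 0, 0, 0],
])

```text
time: 17.75
tool_pos: [0.5167, -0.0487, 0.0513]
tcp_rot: [-2.807, -1.41, 0.0]
force: [0.2, -0.3, -0.6]
gripper_width: -0.0002
grasp_force: 0.0
```

Emit:
send_rows([
  [0, 0, -0.001, 0, 0, 0, 0],
  [0, 0, -0.002, 0, 0, 0, 0],
  [0, 0, -0.003, 0, 0, 0, 0],
  [0, 0, -0.004, 0, 0, 0, 0],
  [0, 0, -0.004, 0, 0, 0, 0],
  [0, 0, -0.004, 0, 0, 0, 0],
  [0, 0, -0.004, 0, 0, 0, 0],
  [0, 0, -0.004, 0, 0, 0, 0],
])

```text
time: 18.75
tool_pos: [0.5167, -0.0487, 0.0473]
tcp_rot: [-2.807, -1.41, 0.0]
force: [0.2, -1.1, 0.3]
gripper_width: 0.0001
grasp_force: 0.0
```

Emit:
send_rows([
  [0, 0, -0.001, 0, 0, 0, 0],
  [0, 0, -0.002, 0, 0, 0, 0],
  [0, 0, -0.003, 0, 0, 0, 0],
  [0, 0, -0.004, 0, 0, 0, 0],
  [0, 0, -0.004, 0, 0, 0, 0],
  [0, 0, -0.004, 0, 0, 0, 0],
  [0, 0, -0.004, 0, 0, 0, 0],
  [0, 0, -0.004, 0, 0, 0, 0],
])

```text
time: 19.75
tool_pos: [0.5167, -0.0487, 0.0433]
tcp_rot: [-2.807, -1.41, -0.0]
force: [-0.2, -0.3, 0.5]
gripper_width: 0.0003
grasp_force: 0.0
```

```bash
python3 - <<'E'
from h import *
s=ctrl.observe();p=s["tool_pos"];print(s["time"],p,s["force"],s["moment"],np.round(s["effort"],2))
b=ctrl.camera("scene").astype(int);x,y=chest(p)
u=proj("scene",[world([x,y])+[.061]])[0];print("ring proj",u)
v=b.sum(2);c=int(round(u[0]));
print(v[int(u[1])-14:int(u[1])+8,c-7:c+8])
E
```

```text
19.75 [ 0.51667741 -0.0486671   0.04328178] [-0.21237633 -0.28937862  0.51542555] [-0.010355   -0.04924589  0.01467693] [ 0.00e+00 -8.85e+01  7.41e+00 -1.07e+01  1.00e-02  0.00e+00 -0.00e+00]
ring proj [213.44659622 209.91674863]
[[ 81  79  76  94 193  99  76  76  79  80  84  79  81  90  80]
 [ 79  75  79  80 171 102  78  83  84  84  78  83  79  83  80]
 [ 78  78  82  82 134 123  78  80  81  82  75  80  79  87  85]
 [ 81  81  75  76 110 127  79  74  83  78  81  87  81  77  88]
 [ 77  80  77  78  77  92  77  83  80  82  81  83 121 116 109]
 [ 82  79  81  84  77  75  72  80  77  84  82 116 186 177 170]
 [ 81  83  80  77  81  78  72  83  82  83  79 170 198 192 196]
 [ 97  76  80  80  80  98  77 149 128  79  80 190 187 185 188]
 [140 116  85  80 100 184 105 179 204  94  82 175 191 191 192]
 [179 146  88  85 135 230 140 158 240 115  76 137 188 191 189]
 [180 163  92  80 135 232 164 158 240 153  84  94 184 184 185]
 [127 150  85  77  98 237 188 145 241 171  92  86 151 174 175]
 [112 110  88  89  83 233 225 111 239 190  87  84 103 147 151]
 [106 106  95  89  79 208 244  97 222 225  97  99 104 116 112]
 [106 100  97  94  86 173 242 115 181 243 112 111 111 122 121]
 [100 103 106 117  91 156 240 149 159 246 137 118 121 125 120]
 [102 109 100 146 142 167 238 153 132 200 134 119 122 124 124]
 [110 115 105 137 152 165 193 130 104 112 122 121 122 121 121]
 [121 120 119 118 120 130 121 122 122 121 123 121 122 121 122]
 [115 116 124 102 124 122 123 125 122 127 124 125 124 124 125]
 [ 93 118 120  95 120 125 125 123 126 126 129 126 126 125 160]
 [ 92 118 117 115 115 120 124 127 126 127 143 157 209 200 218]]
```

Emit:
send_rows([
  [0, 0, -0.001, 0, 0, 0, 0],
  [0, 0, -0.002, 0, 0, 0, 0],
  [0, 0, -0.003, 0, 0, 0, 0],
  [0, 0, -0.004, 0, 0, 0, 0],
  [0, 0, -0.004, 0, 0, 0, 0],
  [0, 0, -0.004, 0, 0, 0, 0],
  [0, 0, -0.004, 0, 0, 0, 0],
  [0, 0, -0.004, 0, 0, 0, 0],
])

```text
time: 20.8
tool_pos: [0.5166, -0.0487, 0.0393]
tcp_rot: [-2.807, -1.41, 0.0]
force: [-1.4, 1.1, 3.9]
gripper_width: -0.0001
grasp_force: 1.8
```

Emit:
send_rows([
  [0, 0, -0.0005, 0, 0, 0, 0],
  [0, 0, -0.001, 0, 0, 0, 0],
  [0, 0, -0.0015, 0, 0, 0, 0],
  [0, 0, -0.002, 0, 0, 0, 0],
  [0, 0, -0.002, 0, 0, 0, 0],
  [0, 0, -0.002, 0, 0, 0, 0],
  [0, 0, -0.002, 0, 0, 0, 0],
  [0, 0, -0.002, 0, 0, 0, 0],
])

```text
time: 21.8
tool_pos: [0.5168, -0.0487, 0.0377]
tcp_rot: [2.807, 1.41, 0.001]
force: [-3.6, 1.7, 16.0]
gripper_width: 0.0004
grasp_force: 8.4
```

16 N means the lid is on its firm stop. Now I'll lift away.

Emit:
send_rows([
  [0, 0, 0.006, 0, 0, 0, 0],
  [0, 0, 0.015, 0, 0, 0, 0],
  [0, 0, 0.03, 0, 0, 0, 0],
  [0, 0, 0.05, 0, 0, 0, 0],
  [0, 0, 0.08, 0, 0, 0, 0],
  [0, 0, 0.12, 0, 0, 0, 0],
  [-0.01, 0.02, 0.16, 0, 0, 0, 0],
  [-0.01, 0.05, 0.18, 0, 0, 0, 0],
])

```text
time: 22.8
tool_pos: [0.5063, 0.0012, 0.2199]
tcp_rot: [2.808, 1.407, 0.003]
force: [0.9, 1.2, -0.8]
gripper_width: -0.0
grasp_force: 0.0
```

```bash
python3 - <<'E'
from h import *
s=ctrl.observe();p,r=s["tool_pos"],s["tcp_rot"];print(s["time"],p,s["force"]);print(tin())
for n in("top","scene"):
    im=ctrl.camera(n);h=cv2.cvtColor(im,cv2.COLOR_RGB2HSV)
    w=world([-45,83]);a=cv2.inRange(h,(15,110,90),(32,255,255))
    for q in(w+[.061],world([-38,83])+[.096]):
        u=proj(n,[q])[0].round().astype(int);k=a[u[1]-4:u[1]+5,u[0]-4:u[0]+5];print(n,u,"ring px",np.count_nonzero(k))
    old=cv2.imread(f"pics/{n}0.png")[:,:,::-1]
    d=(np.abs(old.astype(int)-im).sum(2)>60).astype(np.uint8)
    c=[st.tolist() for st in cv2.connectedComponentsWithStats(d)[2][1:] if st[4]>25];print("changed",c)
E
```

```text
22.8 [0.50630499 0.00122317 0.21994239] [ 0.93258394  1.17362426 -0.78527003]
(np.int32(660), [[-43.8, 31.4], [46.7, 32.1], [46.1, -30.9], [-43.7, -30.7]], [[1.1, -0.1]])
top [217 241] ring px 11
top [217 238] ring px 24
changed [[0, 170, 201, 250, 21761], [207, 210, 39, 41, 846], [232, 227, 35, 37, 704], [199, 249, 34, 33, 571], [203, 341, 36, 14, 416], [157, 366, 57, 38, 1440], [238, 393, 4, 11, 26], [178, 413, 12, 5, 41], [222, 412, 11, 8, 55]]
scene [212 210] ring px 0
scene [213 201] ring px 18
changed [[25, 0, 36, 9, 150], [70, 0, 130, 81, 4497], [43, 2, 24, 11, 68], [67, 23, 11, 17, 92], [0, 24, 59, 54, 1557], [80, 27, 26, 23, 270], [0, 53, 58, 128, 1948], [172, 65, 20, 11, 74], [0, 77, 16, 23, 209], [0, 91, 6, 18, 60], [156, 93, 51, 70, 1799], [2, 103, 13, 18, 166], [0, 116, 5, 11, 30], [0, 140, 7, 9, 29], [0, 143, 19, 25, 306], [0, 164, 126, 166, 7825], [205, 191, 46, 41, 1034], [190, 223, 22, 30, 407], [0, 273, 7, 34, 114], [127, 311, 16, 13, 48], [2, 317, 12, 11, 42], [0, 327, 17, 15, 33], [0, 332, 27, 39, 260], [54, 349, 50, 55, 431], [122, 348, 13, 12, 50], [12, 373, 12, 18, 108], [161, 378, 22, 21, 152], [25, 387, 28, 26, 367]]
```

The ring now shows at the raised position (scene pixel 213,201). The tin is still centred on the strip, and neither the tray nor any bystander has changed. I'll hold briefly and hand in.

Emit:
send_rows([
  [0, 0, 0.02, 0, 0, 0, 0],
  [0, 0, 0.02, 0, 0, 0, 0],
  [0, 0, 0.02, 0, 0, 0, 0],
  [0, 0, 0.02, 0, 0, 0, 0],
  [0, 0, 0.02, 0, 0, 0, 0],
  [0, 0, 0.02, 0, 0, 0, 0],
  [0, 0, 0.02, 0, 0, 0, 0],
  [0, 0, 0.02, 0, 0, 0, 0],
])

```text
time: 23.95
tool_pos: [0.5066, 0.0013, 0.2372]
tcp_rot: [-2.807, -1.41, 0.0]
force: [0.3, 0.4, -0.5]
gripper_width: -0.0003
grasp_force: 0.0
```

```bash
python3 -c "
from bench import ctrl
print(ctrl.job_done())"
```

```text
the job is handed in; nothing more can be done
None
```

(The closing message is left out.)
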